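# Load the refill can into the room-spray dispenser

### The arm

A 6-joint arm with a two-finger parallel gripper is mounted at the origin on a cart in front of the work surface, level with it; the furniture and walls round the work are solid. World frame = base frame: x ahead of the robot, y to its left, z up, the work surface at z = 0. Lengths are in m, angles in rad, forces in N, time in s.
With the tool pointing down it reaches from about 0.4 to 0.925 m from the base axis. Payload 3.4 kg.
Tool frame: the origin (TCP) lies at the very end of the fingers, on their centre line; the grasp point (between the pads) lies 19 mm behind it; y points along the fingers, z is the direction in which the jaws open and shut, and the axes are right-handed (so a half turn about y gives the same grasp; the last joint's range is limited). The gripper opens to 85 mm and grips with 20 to 120 N. Pads are 22 mm wide; open, the fingers measure 114 mm over their backs; the gripper's body (76 mm by 85 mm) begins 54 mm behind the grasp point. The pads swing forward as they close: fully open they stand 13 mm farther back than shut.
Start: joints at [1.218, 0.307, 1.506, -0, 1.328, -0.073], TCP at [0.158, 0.553, 0.231] pointing down, gripper open.
Joint ranges: [-3.12, 3.12], [-1.05, 2.28], [0.14, 2.33], [-1.42, 4.57], [0.1, 2.73], [-2.68, 2.68]. Speed limits (rad/s): [2.57, 2.57, 3.14, 3.14, 3.14, 3.14].

### API

Orientations are given as [roll, pitch, yaw] about the fixed x, y, z axes, in that order (R = Rz(yaw) Ry(pitch) Rx(roll)).
In Python, from cell import readout, camera, camera_info, env gives the robot as it stands.
- The arm moves only by the shell command python3 -m crank 'ROWS' [OPENING] [FORCE]. ROWS is JSON, a list of rows, each a list of 2 entries, a list of its own where there are three numbers: the shift along the tool's x, y, z in mm, then the turn about the tool's y in degrees. A call has 1 to 8 rows; each row shifts and turns the commanded pose from where the row before left it, along the tool's axes as they then stand; what a row does not reach is not made up. A row lasts 1/12 s, in which the tool goes at most 41.7 mm and 7.16 degrees, less where a joint would pass 70% of its speed; a pose out of reach is approached as far as the arm can. A call is refused whole if a number of a shift passes 41.7 or a number of a turn 7.16, either way. A call with a gripper value outside its range is refused whole. OPENING is the opening, from -1 (shut) to 1 (fully open), set as the call begins (- or left out, the last holds). The fingers move at their own pace and stop on an object; FORCE is the grip in N (left out, the last holds). Time passes only in rows, so rows that do not move let the fingers close. It gives the time, the measured TCP pose, the force and the opening at its end, in the units of the state.
- readout.state(): the state, without advancing time (a new reading comes with each control period).
- camera(name): name is "side" or "top"; returns the picture (384x512x3 uint8, blue, green, red); there is no depth.
- camera_info(name): a dict with "mtx" (3x3 intrinsics, pixels), "R" (3x3) and "t" (3): a world point X has camera coordinates R X + t. Camera axes: x right, y down, z forward; pixel columns grow to the right and rows downward; lengths in m; the calibration is good to about 2 mm. A picture is of the moment at which its call begins. camera_info takes no time and is no camera call.
- env.hand_in(): hands the job in, once; it reports no verdict.
The state is a dict: "clock": time; "qpos": joint angles; "qvel": joint speeds; "joint_torque": joint torques, N m; "position": TCP position; "eef_rot": TCP orientation; "ft_force": force on the tool from outside, world axes, zero at the start; "torque": the same for the moment, N m; "grip_width": finger opening in m.
Only numpy, scipy, OpenCV 4.12 (cv2) and the standard library are available. Lean on these libraries where they do the work, as an engineer would, in place of code of your own. Each camera call takes 0.05 s, during which the arm holds its last target.

### The job

Load the green-capped spray can into the white room-spray dispenser: the dispenser's head hangs over the well, so tip the can, lower its foot into the well at a tilt beside the head, then straighten it so that it stands upright on the floor of the well under the head. Leave it standing there released, and leave the yellow-capped can and the blue-capped bottle where they stand.

Things in the scene. Friction and masses are not known exactly. Their poses are not given: they have to be found in the camera images.
- can_center (a point): Centre (half-way up, 93.5 mm above its underside) of the spray can with the green cap, the one to load: a round upright can, 187 mm tall, 56 mm in diameter over nearly all its height, 0.22 kg, full diameter and rigid up to the cap. It starts standing on the worktop. z axis up along the can; its turn about z does not matter.
- can_foot (a point): Centre of the underside of the same green-capped can; axes as at its centre.
- dispenser: White room-spray dispenser, fixed; origin on the worktop under the well's axis; x runs from its open front back to its column, z up, y sideways. Open at the front and both sides. Foot plate x -60 to +105 mm, y +-56, 12 thick. Column behind the well: x 56 to 98 mm, y +-33, 276 high. With the can's foot at the rim, the can must lean about 10 deg or more sideways to pass beside the head's arm.
- well_floor (a point): Centre of the floor of the well, 15 mm above the worktop; axes as the dispenser. The well is a round cup: vertical bore 74 mm across, slightly flared rim 65 mm above the worktop (50 mm deep), 90 to 98 mm across outside. A can whose lowest edge is 42 mm below the rim can still lean 18 deg; straightened there, its top passes under the head.
- head_arm (a point): Point on the well's axis at the underside of the dispenser's head, 236 mm above the worktop (34 mm above the top of a seated can); axes as the dispenser. The head's arm reaches from the column over the well: x from 3 mm before this point to the column, 22 mm wide (y +-11), 34 mm high. Only behind x = 51 mm is the head wider (70 mm, up to 278 mm above the worktop).
- other_can_center (a point): Centre (79 mm up) of the other spray can, dark blue and gold with a yellow cap, 52 mm across, 158 mm tall, standing at the back; to be left alone.
- gel_bottle_center (a point): Centre (83 mm up) of the pale blue bottle with a blue pointed cap, 53 mm across, 166 mm tall, standing at the back; to be left alone.

How it is judged:
On the way:
1. the foot of the green-capped can is inside the well while the can is tilted (more than 4.6 deg) (z of can_foot in the frame of dispenser below 0.062 m and horizontal distance between can_foot and well_floor below 0.03 m and angle between can_center's own z axis and vertical above 0.08 rad), for 0.1 s.
At the end, for the whole second after the job is handed in: The green-capped can stands at rest in the dispenser's well: underside within 4 mm of the well's floor, within 14 mm of its axis, upright within 0.06 rad (3.4 deg) (z of can_foot in the frame of dispenser between 0.011 and 0.019 m and horizontal distance between can_foot and well_floor below 0.014 m and angle between can_center's own z axis and vertical below 0.06 rad and linear speed of spray_can below 0.02 m/s); the robot touches nothing.
It fails at once if the yellow-capped can or the blue-capped bottle is moved more than 30 mm (distance of any of other_can_center, gel_bottle_center from where it was at the start of the episode above 0.03 m).
It also fails if it takes over 42 s, if anything falls off the work surface, if the arm or the gripper's body presses on something with over 40 N, if the wrist force passes 120 N, or if a joint passes its speed limit or range.

## Working session

There is one attempt and no reset: what is moved stays moved. The work goes in short steps, Python scripts to look and compute and a shell command to move; the robot and the scene stay as the last step left them, time stands still between calls to the robot, and variables do not carry over. Pictures are saved under pics/ and viewed, and the job is handed in when it is done.

```bash
ls; mkdir -p pics
python3 - <<'E'
from cell import readout,camera,camera_info
import cv2,numpy as np
s=readout.state(); print(s)
for n in("side","top"):
    cv2.imwrite(f"pics/{n}0.png",camera(n)); print(n,camera_info(n))
E
```

```text
pics
{'clock': 0.0, 'qpos': array([ 1.21850328e+00,  3.07519279e-01,  1.50768024e+00, -5.57677138e-07,
        1.32841423e+00, -7.34901965e-02]), 'qvel': array([-4.67206320e-04, -1.75641300e-06,  2.42386312e-04,  4.32648011e-04,
        9.50189864e-04,  7.14994512e-04]), 'joint_torque': array([-4.96300993e-05, -4.57552743e+01, -2.51921833e+01, -2.91344804e-04,
        1.29645437e-02,  6.15483025e-07]), 'position': array([0.15801564, 0.55212356, 0.23040924]), 'eef_rot': array([-1.57281200e+00,  1.47856622e-04, -2.78802863e-01]), 'ft_force': array([0.47327213, 0.1980713 , 0.209428  ]), 'torque': array([-0.02663748,  0.00571077, -0.06898479]), 'grip_width': 0.08542520239597652}
side {'mtx': array([[494.58181734,   0.        , 257.59525564],
       [  0.        , 494.58181734, 186.90713062],
       [  0.        ,   0.        ,   1.        ]]), 'R': array([[ 0.99609384, -0.08829305,  0.00118304],
       [-0.04654372, -0.53638245, -0.84269066],
       [ 0.07503829,  0.83934391, -0.53839674]]), 't': array([-0.6690642 ,  0.15417074,  1.14341811])}
top {'mtx': array([[452.18661989,   0.        , 255.0523349 ],
       [  0.        , 452.18661989, 192.49257728],
       [  0.        ,   0.        ,   1.        ]]), 'R': array([[-0.01003292, -0.999948  ,  0.00182557],
       [-0.9864514 ,  0.00959851, -0.16377275],
       [ 0.16374671, -0.00344395, -0.9864964 ]]), 't': array([-0.01541659,  0.69988297,  0.93872144])}
```

View pics/side0.png

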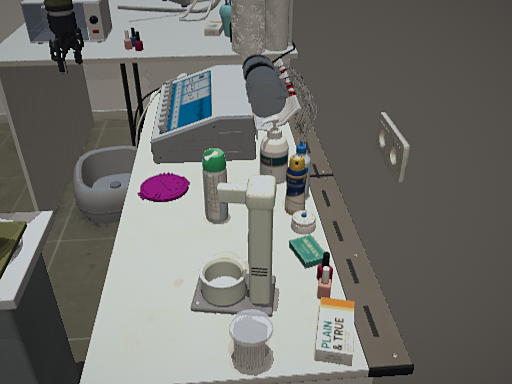

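View pics/top0.png

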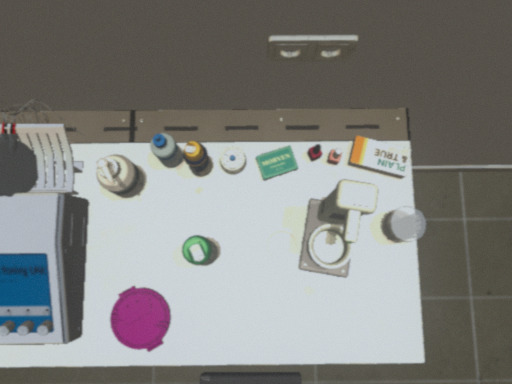

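```bash
cat > h.py <<'E'
import numpy as np,cv2
from cell import readout,camera,camera_info
def proj(n,X):
    c=camera_info(n);p=c["mtx"]@(c["R"]@np.array(X,float)+c["t"]);return p[:2]/p[2]
def onz(n,uv,z):
    c=camera_info(n);d=c["R"].T@np.linalg.inv(c["mtx"])@np.array([uv[0],uv[1],1.]);o=-c["R"].T@c["t"]
    return o+d*(z-o[2])/d[2]
def crop(src,dst,x0,y0,w,h,k):
    im=cv2.imread(src) if isinstance(src,str) else src
    im=cv2.resize(im[y0:y0+h,x0:x0+w],None,fx=k,fy=k,interpolation=cv2.INTER_CUBIC)
    for x in range((x0//10+1)*10,x0+w,10):
        cv2.line(im,((x-x0)*k,0),((x-x0)*k,4 if x%50 else 12),(0,0,255),1)
        if x%20==0: cv2.putText(im,str(x),((x-x0)*k-8,22),0,.35,(0,0,255),1)
    for y in range((y0//10+1)*10,y0+h,10):
        cv2.line(im,(0,(y-y0)*k),(4 if y%50 else 12,(y-y0)*k),(0,0,255),1)
        if y%20==0: cv2.putText(im,str(y),(8,(y-y0)*k+4),0,.35,(0,0,255),1)
    cv2.imwrite(dst,im)
E
python3 - <<'E'
from h import *
crop("pics/top0.png","pics/t_a.png",150,130,130,150,4)
crop("pics/top0.png","pics/t_b.png",290,160,110,130,4)
crop("pics/side0.png","pics/s_a.png",180,140,140,180,3)
print(proj("side",readout.state()["position"]),proj("top",readout.state()["position"]))
E
```

```text
[72.25420341 73.21549216] [-94.68554945 507.05192863]
```

View pics/t_a.png

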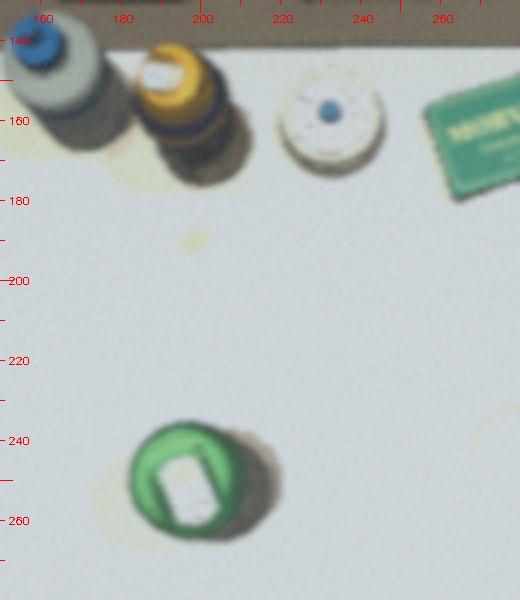

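View pics/t_b.png

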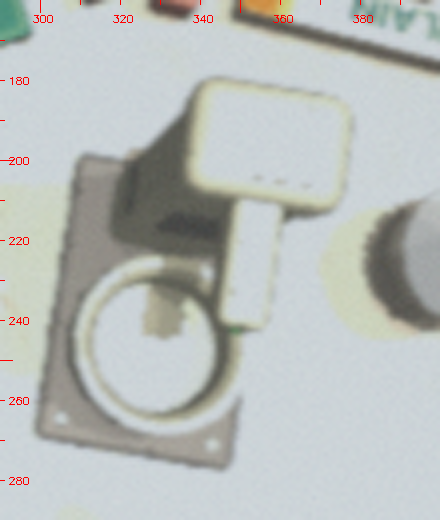

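View pics/s_a.png

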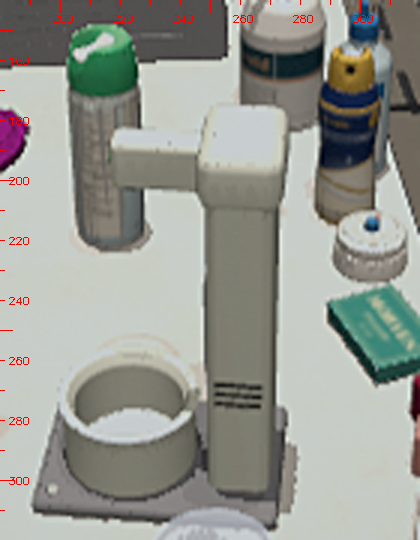

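Run:
```python
from h import *
print("cap",onz("top",(196.5,249),.165))
print("can foot side (216.. base)", onz("side",(216.5,221.5),0))
print("rim c",onz("top",(329,246),.065))
c=[onz("top",p,.012) for p in((299,268.5),(346.5,277.5),(310,197.5))]
print(c)
v=c[1]-c[0]; print(np.linalg.norm(v),np.degrees(np.arctan2(v[1],v[0])))
w=c[2]-c[0]; print(np.linalg.norm(w),np.degrees(np.arctan2(w[1],w[0])))
# arm tip front corners at z=.27
a=[onz("top",p,.270) for p in((344.5,241),(355,243))]
print(a)
print("bottle/cans", onz("top",(193.5,149),.15),onz("top",(160,140),.16))
for z in(0,.1,.187): print(z,[proj("side",(0.63,0.128,z))])
# dispenser tops, head 278
print([onz("top",p,.278) for p in((336,207),(373,212),(342,180),(378,184))])
```

```text
cap [0.57285325 0.09172282 0.165     ]
can foot side (216.. base) [0.57410559 0.07471434 0.        ]
rim c [ 0.58056363 -0.17980594  0.065     ]
[array([ 0.53344917, -0.1193655 ,  0.012     ]), array([ 0.51253129, -0.22512562,  0.012     ]), array([ 0.69436751, -0.14887828,  0.012     ])]
0.10780890333557902 -101.18791012571006
0.16360231244583967 -10.392675998189164
[array([ 0.57948881, -0.17263637,  0.27      ]), array([ 0.575933  , -0.19031627,  0.27      ])]
bottle/cans [0.77502499 0.10195157 0.15      ] [0.79165025 0.16821502 0.16      ]
0 [array([237.46852828, 208.3157763 ])]
0.1 [array([236.64467947, 175.74671318])]
0.187 [array([235.86766754, 145.02924371])]
[array([ 0.63677411, -0.1590201 ,  0.278     ]), array([ 0.62759884, -0.22154267,  0.278     ]), array([ 0.68343627, -0.17117377,  0.278     ]), array([ 0.67585075, -0.23267819,  0.278     ])]
```

```bash
cat >> h.py <<'E'
def circ(n,c,r,z,ex=None):
    return np.array([proj(n,(c[0]+r*np.cos(a),c[1]+r*np.sin(a),z)) for a in np.linspace(0,2*np.pi,60)])
E
python3 - <<'E'
from h import *
Y=np.radians(-10.8);D=np.array([.581,-.181])
def d2w(x,y,z): return [D[0]+x*np.cos(Y)-y*np.sin(Y),D[1]+x*np.sin(Y)+y*np.cos(Y),z]
C=(.573,.093)
for n in("side","top"):
    im=cv2.imread(f"pics/{n}0.png");im=cv2.resize(im,None,fx=4,fy=4,interpolation=cv2.INTER_CUBIC)
    def pl(p,col): cv2.polylines(im,[np.int32((np.array(p)+.5)*4)],True,col,1)
    for z in(0,.15): pl(circ(n,C,.028,z),(0,0,255))
    pl(circ(n,D,.037,.065),(255,0,0)); pl(circ(n,D,.047,.065),(255,0,0))
    pl([proj(n,d2w(*p)) for p in((-.06,.056,.012),(-.06,-.056,.012),(.105,-.056,.012),(.105,.056,.012))],(0,0,255))
    pl([proj(n,d2w(*p)) for p in((-.003,.011,.27),(-.003,-.011,.27),(.051,-.011,.27),(.051,.011,.27))],(0,0,255))
    pl([proj(n,d2w(*p)) for p in((-.003,.011,.236),(-.003,-.011,.236),(.051,-.011,.236),(.051,.011,.236))],(0,0,255))
    x0,y0=(180,140) if n=="side" else (175,170)
    w,h=(130,150) if n=="side" else (200,120)
    cv2.imwrite(f"pics/ov_{n}.png",im[y0*4:(y0+h)*4,x0*4:(x0+w)*4])
E
```

```text
(no output)
```

View pics/ov_side.png

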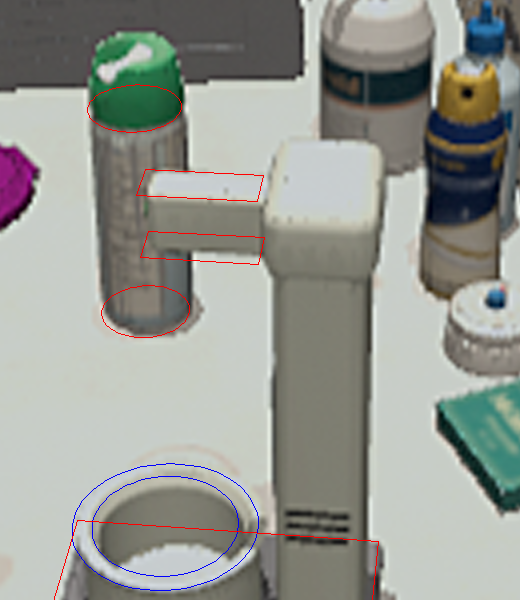

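View pics/ov_top.png

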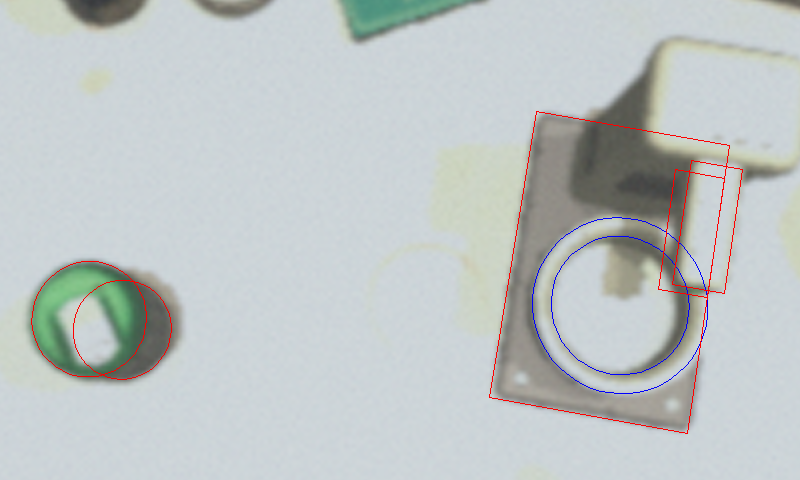

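```bash
cat >> h.py <<'E'
from scipy.spatial.transform import Rotation as Ro
D=np.array([.582,-.181]);YD=np.radians(-10.8)
def d2w(x,y,z): return np.array([D[0]+x*np.cos(YD)-y*np.sin(YD),D[1]+x*np.sin(YD)+y*np.cos(YD),z])
def w2d(p): q=np.array(p[:2])-D; return np.array([q[0]*np.cos(YD)+q[1]*np.sin(YD),-q[0]*np.sin(YD)+q[1]*np.cos(YD),p[2]])
def delta(T):
    s=readout.state();R=Ro.from_euler("xyz",s["eef_rot"]).as_matrix()
    print("t",round(s["clock"],2),"yaw",np.degrees(s["eef_rot"]).round(2),"pos",s["position"].round(4),"tool mm",(R.T@(np.array(T)-s["position"])*1000).round(1))
E
python3 -m crank '[[[0,-40,0],-5.2],[[0,-30,0],0],[[0,0,0],0]]' 1 20; python3 -c "
from h import *
delta((.573,.093,.30))"
```

```text
clock: 0.35
position: [0.1594, 0.5558, 0.3073]
eef_rot: [-1.56, -0.002, -0.188]
ft_force: [0.2, 1.2, 0.3]
grip_width: 0.0852
t 0.35 yaw [-89.4   -0.1  -10.77] pos [0.1594 0.5558 0.3073] tool mm [ 492.8    4.2 -377.5]
```

```bash
python3 -m crank '[[[20,0,-30],0],[[25,0,-30],0],[[30,0,-26],0],[[30,0,-26],0],[[30,0,-26],0],[[30,0,-26],0],[[30,0,-26],0],[[30,0,-26],0]]'; python3 -m crank '[[[33,0,-20],0],[[33,0,-20],0],[[33,0,-20],0],[[33,0,-20],0],[[33,0,-20],0],[[33,0,-20],0],[[20,0,-10],0],[[0,0,0],0]]';  python3 -c "
from h import *
delta((.573,.093,.20))"
```

```text
clock: 1.02
position: [0.3394, 0.2968, 0.301]
eef_rot: [-1.571, 0.0, -0.188]
ft_force: [0.4, 0.9, -0.3]
grip_width: 0.0854
clock: 1.68
position: [0.5326, 0.1267, 0.3003]
eef_rot: [-1.572, -0.002, -0.193]
ft_force: [0.5, -0.2, -0.5]
grip_width: 0.0856
t 1.68 yaw [-90.08  -0.1  -11.04] pos [0.5326 0.1267 0.3003] tool mm [ 45.9 100.5 -25.2]
```

```bash
python3 -m crank '[[[23,0,-13],0],[[23,0,-12],0],[[0,35,0],0],[[0,35,0],0],[[0,10,0],0],[[0,0,0],0],[[0,0,0],0]]';  python3 - <<'E'
from h import *
delta((.573,.093,.123))
im=camera("top");cv2.imwrite("pics/top1.png",im);crop(im,"pics/top1c.png",140,190,120,100,5)
im=camera("side");cv2.imwrite("pics/side1.png",im);crop(im,"pics/side1c.png",160,80,130,150,4)
E
```

```text
clock: 2.27
position: [0.5688, 0.0974, 0.2213]
eef_rot: [-1.571, 0.001, -0.187]
ft_force: [0.9, -1.0, 0.3]
grip_width: 0.0853
t 2.27 yaw [-9.001e+01  8.000e-02 -1.074e+01] pos [0.5688 0.0974 0.2213] tool mm [ 5.1 98.3 -3.5]
```

View pics/top1c.png

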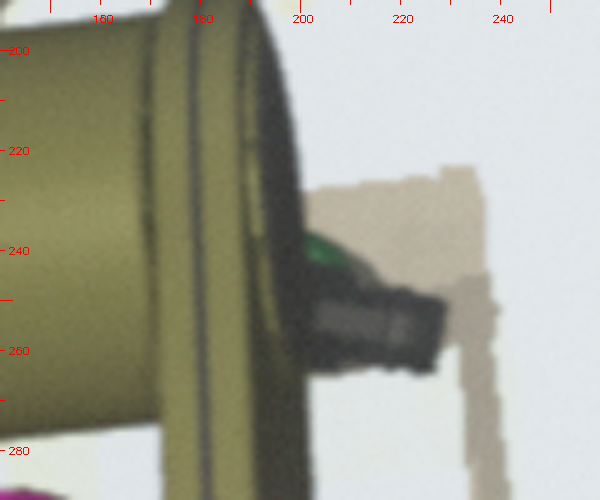

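View pics/side1c.png

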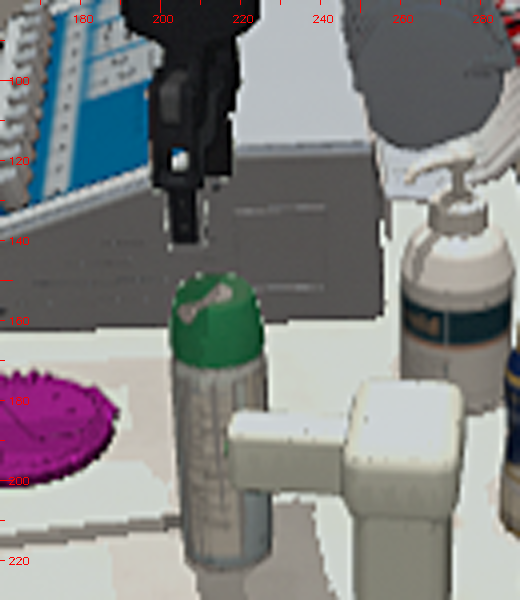

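Run:
```python
from h import *
p=readout.state()["position"]; print(p,proj("side",p),proj("side",(p[0]-.008,p[1]-.055,p[2]+.013)))
for z in(0,.075,.15,.187): print(proj("side",(.573,.093,z)))
```

```text
[0.57042051 0.09752747 0.22337412] [210.5341472  138.24850983] [206.82133955 144.40967933]
[215.93387582 217.26620772]
[214.59542233 192.73168513]
[213.16565218 166.52328255]
[212.42375197 152.92388014]
```

```bash
python3 -m crank '[[[5,5,-2],0],[[0,25,-1],0],[[0,25,0],0],[[0,25,0],0],[[0,20,0],0],[[0,0,0],0],[[0,0,0],0]]';  python3 - <<'E'
from h import *
delta((.5745,.093,.122))
im=camera("side");cv2.imwrite("pics/side2.png",im);crop(im,"pics/side2c.png",160,80,130,150,4)
E
```

```text
clock: 2.95
position: [0.5738, 0.093, 0.1214]
eef_rot: [-1.571, 0.001, -0.188]
ft_force: [0.1, 0.1, -0.2]
grip_width: 0.0857
t 2.95 yaw [-9.001e+01  3.000e-02 -1.077e+01] pos [0.5738 0.093  0.1214] tool mm [ 0.7 -0.6  0.1]
```

View pics/side2c.png

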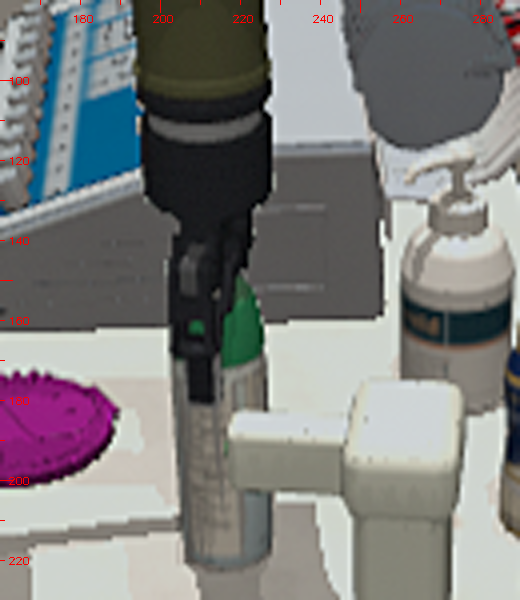

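```bash
python3 -m crank '[[[2,0,0],0],[[0,0,0],0],[[0,0,0],0],[[0,0,0],0],[[0,0,0],0],[[0,0,0],0],[[0,0,0],0],[[0,0,0],0]]' -1 20;  python3 - <<'E'
from h import *
s=readout.state();print(s["ft_force"],s["torque"],s["grip_width"])
im=camera("side");cv2.imwrite("pics/side3.png",im);crop(im,"pics/side3c.png",160,80,130,150,4)
E
```

```text
clock: 3.67
position: [0.5773, 0.0926, 0.1233]
eef_rot: [-1.57, -0.004, -0.188]
ft_force: [1.5, -0.7, 5.6]
grip_width: 0.0556
[ 1.51650988 -0.74163084  5.61764038] [-0.0187035   0.02613084  0.01804831] 0.05558330519359184
```

View pics/side3c.png

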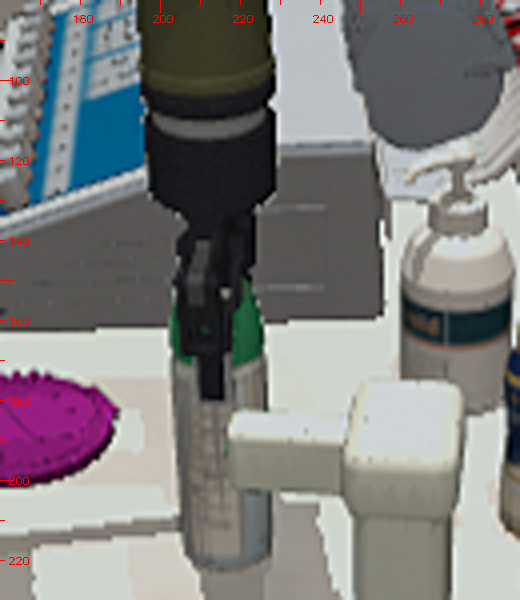

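```bash
python3 -m crank '[[[-7,-1,0],0],[[-7,-0.7,0],0],[[-7,-0.5,0],0],[[-7,-0.2,0],0],[[0,0,0],0]]' - 20;  python3 - <<'E'
from h import *
s=readout.state();print(s["ft_force"],s["torque"],s["grip_width"])
im=camera("side");cv2.imwrite("pics/side4.png",im);crop(im,"pics/side4c.png",140,80,130,150,4)
E
```

```text
clock: 4.13
position: [0.5481, 0.0986, 0.1255]
eef_rot: [-1.569, -0.003, -0.188]
ft_force: [1.5, 0.2, 6.6]
grip_width: 0.0559
[1.47732673 0.19790173 6.64633516] [ 0.02264931 -0.26697981 -0.02156285] 0.05592518294400683
```

View pics/side4c.png

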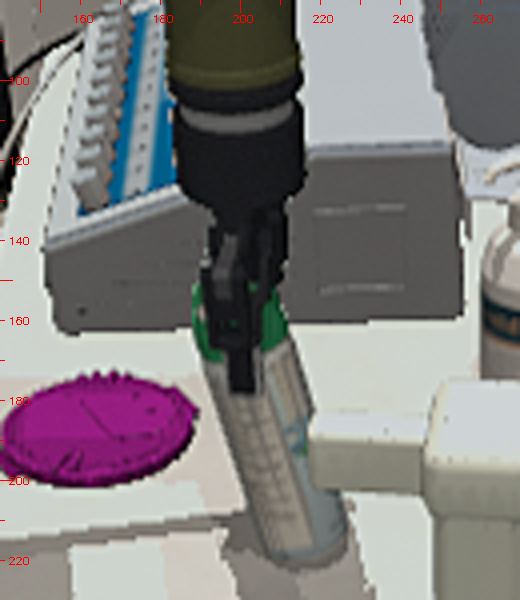

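```bash
python3 -m crank '[[[-7,0.2,0],0],[[-7,0.4,0],0],[[-7,0.6,0],0],[[-7,0.8,0],0],[[0,0,0],0]]' - 20; python3 -m crank '[[[0,0,0],0],[[0,0,0],0],[[0,0,0],0]]' - 100;  python3 - <<'E'
from h import *
s=readout.state();print(s["ft_force"],s["torque"],s["grip_width"])
im=camera("side");cv2.imwrite("pics/side5.png",im);crop(im,"pics/side5c.png",140,80,130,150,4)
E
```

```text
clock: 4.6
position: [0.5184, 0.1036, 0.1218]
eef_rot: [-1.571, 0.002, -0.188]
ft_force: [-0.3, 0.4, 6.0]
grip_width: 0.0558
clock: 4.85
position: [0.5199, 0.1034, 0.1227]
eef_rot: [-1.571, 0.001, -0.188]
ft_force: [-3.1, 0.7, 11.1]
grip_width: 0.0539
[-3.07300799  0.67492395 11.08588855] [0.0778796  0.49652441 0.01064271] 0.05392533306809152
```

View pics/side5c.png

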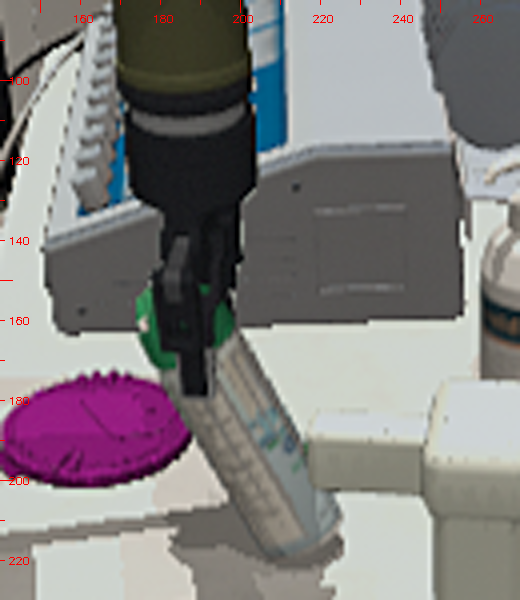

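```bash
python3 -m crank '[[[0,-15,0],0],[[0,-25,0],0],[[0,-25,0],0],[[0,-20,0],0],[[0,0,0],0],[[0,0,0],0]]' - 100;  cat >> h.py <<'E'
def model(th,d,off=.025,R=.028,L=.187,dx=0,dy=0):
    """can leaning toward -tool x by th deg; jaw axis at height off above TCP, at distance d from foot"""
    s=readout.state();M=Ro.from_euler("xyz",s["eef_rot"]).as_matrix();u=M[:,0];j=M[:,2];up=np.array([0,0,1.])
    g=s["position"]+off*up+dx*u+dy*j
    t=np.radians(th);a=-np.sin(t)*u+np.cos(t)*up;b=np.cos(t)*u+np.sin(t)*up
    f=g-d*a
    return f,a,b,j
def drawm(im,n,m,R=.028,k=4):
    f,a,b,j=m
    for h in(0,.15):
        p=[proj(n,f+h*a+R*(np.cos(w)*b+np.sin(w)*j)) for w in np.linspace(0,6.283,60)]
        cv2.polylines(im,[np.int32((np.array(p)+.5)*k)],True,(0,0,255),1)
E
python3 - <<'E'
from h import *
s=readout.state();print(s["position"],s["ft_force"],s["torque"],s["grip_width"])
im=camera("side");cv2.imwrite("pics/side6.png",im)
im=cv2.resize(im,None,fx=4,fy=4,interpolation=cv2.INTER_CUBIC)
m=model(23,.147);print(m[0])
drawm(im,"side",m);cv2.imwrite("pics/side6c.png",im[50*4:210*4,140*4:270*4])
E
```

```text
clock: 5.4
position: [0.5205, 0.1031, 0.2067]
eef_rot: [-1.571, -0.0, -0.188]
ft_force: [0.4, 0.3, -3.2]
grip_width: 0.0535
[0.52049407 0.10311567 0.206708  ] [ 0.44029867  0.31178042 -3.17596305] [ 0.0252153   0.0402096  -0.03383943] 0.05351752340058184
[0.57591542 0.0922749  0.09511397]
```

View pics/side6c.png

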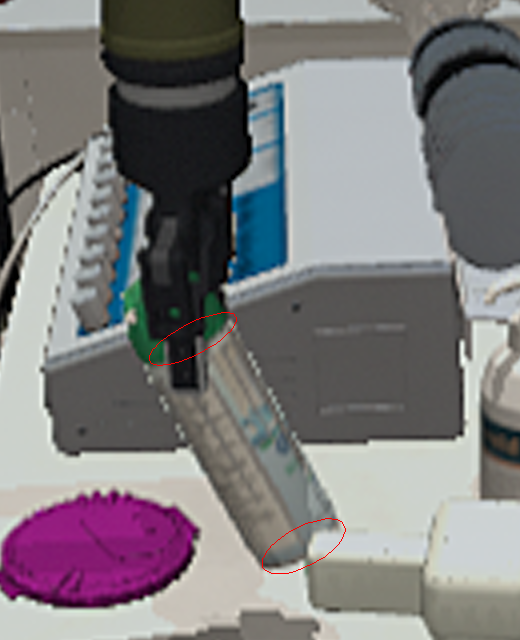

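Run:
```python
from h import *
im0=cv2.imread("pics/side6.png")
out=[]
for th,d,dx in((24,.145,-.004),(25,.143,-.004)):
    im=cv2.resize(im0,None,fx=4,fy=4,interpolation=cv2.INTER_CUBIC)
    m=model(th,d,dx=dx);print(m[0],w2d(m[0]))
    drawm(im,"side",m)
    f,a,b,j=m
    for sgn in(1,-1):
        # silhouette lines
        c=camera_info("side");o=-c["R"].T@c["t"];v=f-o;nn=np.cross(v,a);nn/=np.linalg.norm(nn)
        p=[proj("side",f+h*a+sgn*.028*nn) for h in(0,.15)]
        cv2.polylines(im,[np.int32((np.array(p)+.5)*4)],False,(0,255,255),1)
    out.append(im[110*4:210*4,160*4:240*4])
cv2.imwrite("pics/side6d.png",np.hstack(out))
```

```text
[0.57349813 0.09273485 0.0979694 ] [-0.05964408  0.26729316  0.0979694 ]
[0.57493003 0.0924624  0.10082834] [-0.05818648  0.26729385  0.10082834]
```

View pics/side6d.png

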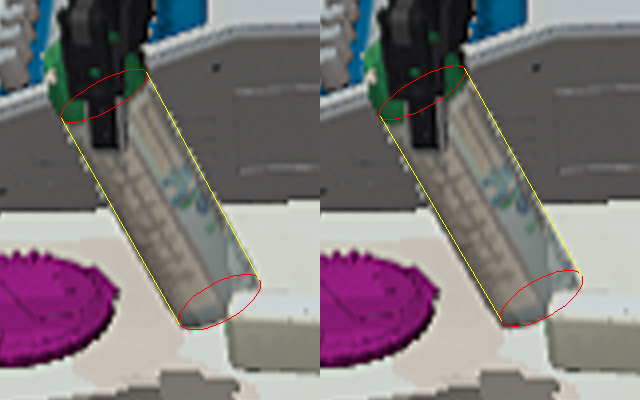

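```bash
python3 -m crank '[[[0,0,-20],0],[[0,0,-30],0],[[0,0,-35],0],[[0,0,-35],0],[[0,0,-35],0],[[0,0,-35],0],[[0,0,-35],0],[[0,0,-25],0]]'; python3 -m crank '[[[10,0,-17],0],[[20,0,0],0],[[15,0,0],0],[[0,0,0],0],[[0,0,0],0]]';  python3 - <<'E'
from h import *
s=readout.state();print(s["position"],w2d(s["position"]),s["eef_rot"],s["ft_force"],s["torque"],s["grip_width"])
m=model(24.5,.144,dx=-.004);print(w2d(m[0]))
for n in("side","top"):
    im=camera(n);cv2.imwrite(f"pics/{n}7.png",im)
    im=cv2.resize(im,None,fx=4,fy=4,interpolation=cv2.INTER_CUBIC)
    drawm(im,n,m)
    x0,y0=(150,130) if n=="side" else (270,170)
    cv2.imwrite(f"pics/{n}7c.png",im[y0*4:y0*4+600,x0*4:x0*4+560])
E
```

```text
clock: 6.12
position: [0.4714, -0.1444, 0.2043]
eef_rot: [-1.571, 0.005, -0.189]
ft_force: [-0.1, -0.5, -1.4]
grip_width: 0.0538
clock: 6.53
position: [0.5137, -0.1673, 0.2043]
eef_rot: [-1.57, 0.005, -0.188]
ft_force: [-0.1, -1.0, -2.5]
grip_width: 0.0537
[ 0.51374797 -0.16728606  0.20429423] [-0.06961284  0.00068188  0.20429423] [-1.56986413  0.00492546 -0.18817346] [-0.07928744 -1.00348332 -2.45468319] [ 0.07759274  0.04048052 -0.00910284] 0.0537080188910948
[-0.01389769  0.00069982  0.09798538]
```

View pics/side7c.png

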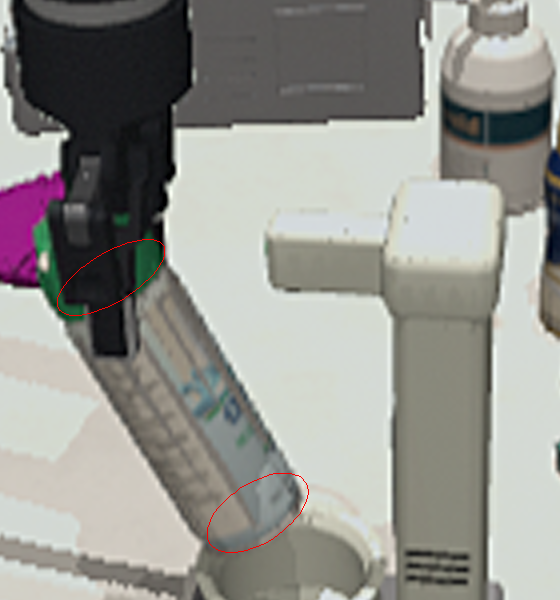

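View pics/top7c.png

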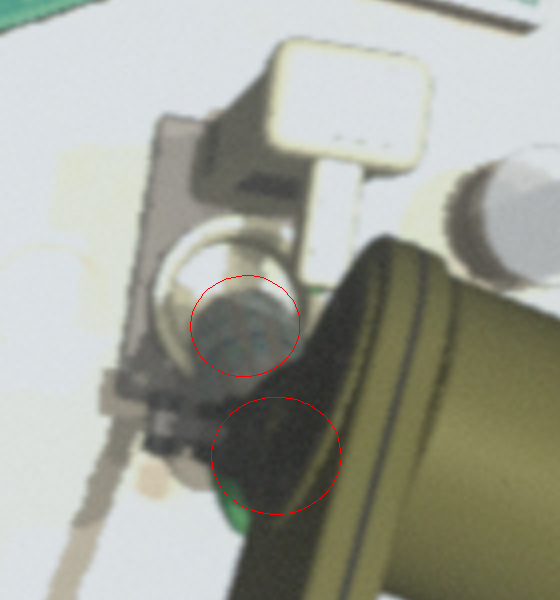

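```bash
python3 -m crank '[[[11,0,-1],0],[[11,0,0],0],[[0,0,0],0],[[0,0,0],0]]';  python3 - <<'E'
from h import *
s=readout.state();print(s["position"],w2d(s["position"]),s["eef_rot"],s["ft_force"],s["torque"],s["grip_width"])
m=model(24.5,.144,dx=-.008);print(w2d(m[0]))
for n in("side","top"):
    im=camera(n);cv2.imwrite(f"pics/{n}8.png",im)
    im=cv2.resize(im,None,fx=4,fy=4,interpolation=cv2.INTER_CUBIC)
    drawm(im,n,m)
    p=circ(n,D,.037,.065); cv2.polylines(im,[np.int32((p+.5)*4)],True,(255,0,0),1)
    x0,y0=(150,130) if n=="side" else (270,170)
    cv2.imwrite(f"pics/{n}8c.png",im[y0*4:y0*4+600,x0*4:x0*4+560])
E
```

```text
clock: 6.97
position: [0.5373, -0.1727, 0.2068]
eef_rot: [-1.571, -0.001, -0.188]
ft_force: [0.4, 0.3, -2.0]
grip_width: 0.0532
[ 0.53731312 -0.17274581  0.20677571] [-0.04544203 -0.0002655   0.20677571] [-1.57095838e+00 -6.46767545e-04 -1.87503174e-01] [ 0.42653266  0.26565018 -2.01248431] [-0.03227788  0.00258553  0.04067461] 0.05319936721892553
[ 0.00627376 -0.00021418  0.10077473]
```

View pics/side8c.png

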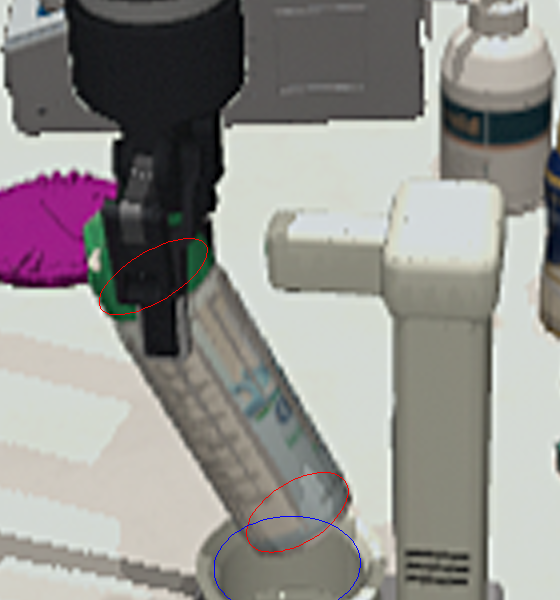

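View pics/top8c.png

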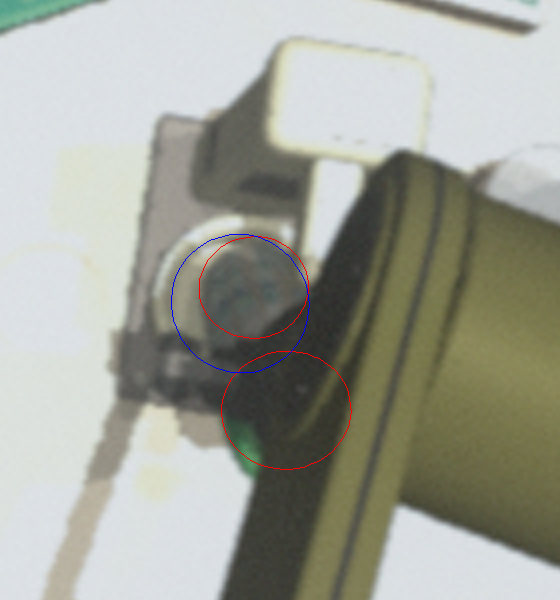

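```bash
python3 -m crank '[[[0,8,0],0],[[0,10,0],0],[[0,8,0],0],[[0,0,0],0]]'; python3 -m crank '[[[0,7,0],0],[[0,7,0],0],[[0,6,0],0],[[0,0,0],0]]'
python3 - <<'E'
from h import *
s=readout.state();print(s["position"],w2d(s["position"]),s["ft_force"],s["torque"],s["grip_width"])
m=model(24.5,.144,dx=-.008);print(w2d(m[0]))
for n in("side","top"):
    im=camera(n);cv2.imwrite(f"pics/{n}9.png",im)
    im=cv2.resize(im,None,fx=4,fy=4,interpolation=cv2.INTER_CUBIC)
    x0,y0=(150,130) if n=="side" else (270,170)
    cv2.imwrite(f"pics/{n}9c.png",im[y0*4:y0*4+600,x0*4:x0*4+560])
E
```

```text
clock: 7.4
position: [0.5343, -0.1719, 0.178]
eef_rot: [-1.57, 0.005, -0.188]
ft_force: [-0.6, -0.3, -3.1]
grip_width: 0.0538
clock: 7.73
position: [0.5353, -0.1723, 0.159]
eef_rot: [-1.57, 0.003, -0.188]
ft_force: [-0.6, 0.3, -3.3]
grip_width: 0.0533
[ 0.53531839 -0.17227475  0.15904702] [-0.0474897  -0.00017656  0.15904702] [-0.64400012  0.26973028 -3.25128638] [ 0.05902919  0.0431998  -0.03986564] 0.053339557840876524
[ 0.00422591 -0.00015416  0.05286508]
```

View pics/side9c.png

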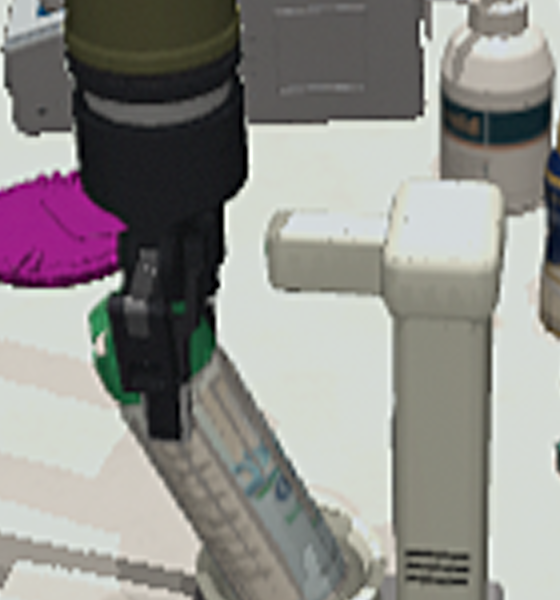

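View pics/top9c.png

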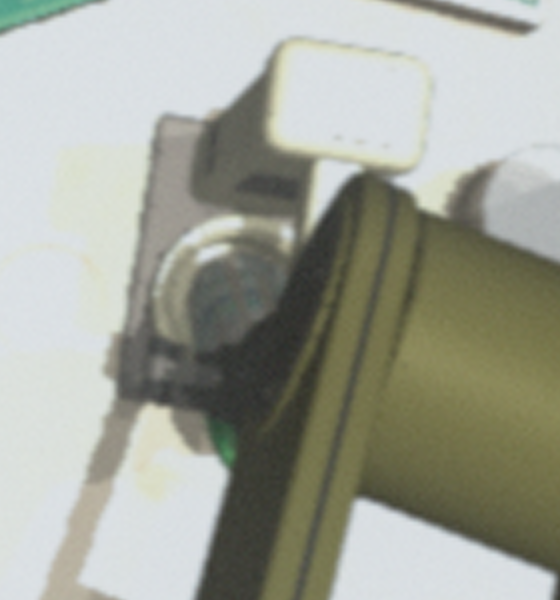

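```bash
python3 -m crank '[[[1,5,0],0],[[1,5,0],0],[[0,3,0],0],[[0,0,0],0],[[0,0,0],0]]'
python3 - <<'E'
from h import *
s=readout.state();print(s["position"],w2d(s["position"]),s["ft_force"],s["torque"],s["grip_width"])
m=model(24.5,.144,dx=-.008);print(w2d(m[0]))
im=camera("side");cv2.imwrite("pics/side10.png",im);crop(im,"pics/side10c.png",150,150,130,150,4)
E
```

```text
clock: 8.25
position: [0.538, -0.1729, 0.1473]
eef_rot: [-1.571, 0.001, -0.188]
ft_force: [1.1, -0.6, -2.2]
grip_width: 0.0541
[ 0.53803985 -0.17291652  0.14734979] [-0.04469619 -0.00029701  0.14734979] [ 1.10836773 -0.57912642 -2.17900228] [ 0.0127128  -0.00708072 -0.00517477] 0.05411748092557201
[ 0.00701961 -0.00027136  0.04127326]
```

View pics/side10c.png

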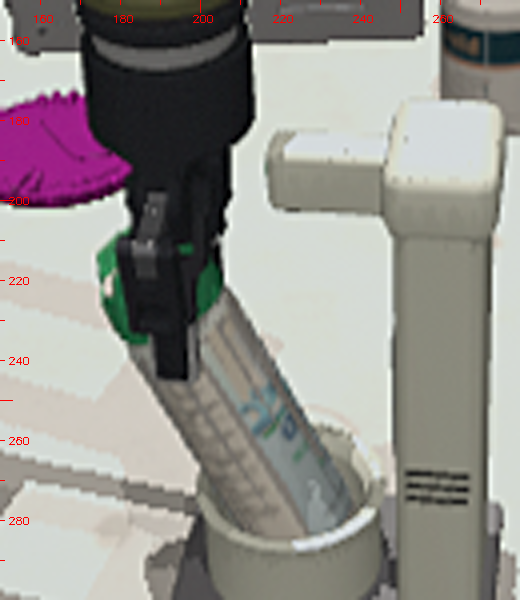

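```bash
python3 -m crank '[[[0,0,0],0],[[0,0,0],0],[[0,0,0],0],[[0,0,0],0],[[0,0,0],0],[[0,0,0],0]]' 1 20
python3 - <<'E'
from h import *
s=readout.state();print(s["position"],s["ft_force"],s["torque"],s["grip_width"])
im=camera("side");cv2.imwrite("pics/side11.png",im);crop(im,"pics/side11c.png",150,150,130,150,4)
im=camera("top");cv2.imwrite("pics/top11.png",im);crop(im,"pics/top11c.png",270,170,130,150,4)
E
```

```text
clock: 8.8
position: [0.5384, -0.1731, 0.1479]
eef_rot: [-1.571, -0.0, -0.188]
ft_force: [-0.8, -0.9, 0.8]
grip_width: 0.0855
[ 0.53839641 -0.17307334  0.14791207] [-0.78461494 -0.94815098  0.78672337] [-0.02187411 -0.03147201  0.01721143] 0.08549673244891133
```

View pics/side11c.png

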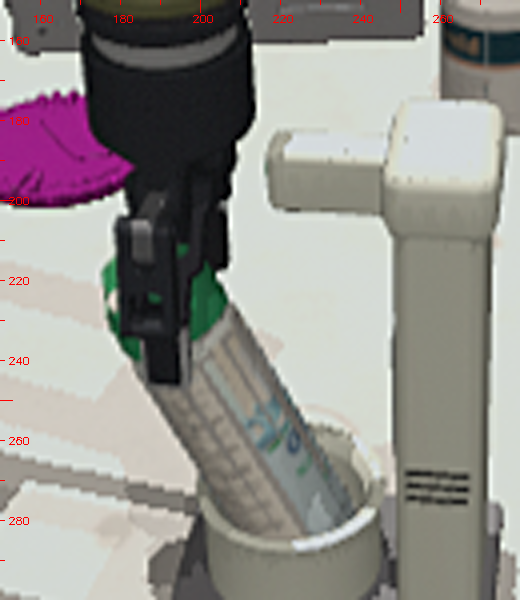

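View pics/top11c.png

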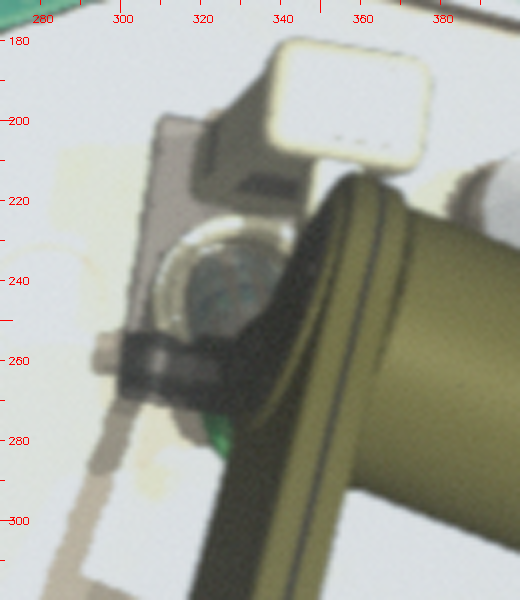

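```bash
python3 -m crank '[[[0,-12,0],0],[[0,-25,0],0],[[0,-30,0],0],[[0,-28,0],0],[[-15,0,0],0],[[-25,0,0],0],[[-30,0,0],0],[[0,0,0],0]]' 1 20; python3 -m crank '[[[0,0,0],0],[[0,10,0],0],[[0,25,0],0],[[0,25,0],0],[[0,25,0],0],[[0,10,0],0],[[0,0,0],0],[[0,0,0],0]]' -1 40
python3 - <<'E'
from h import *
s=readout.state();print(s["clock"],s["position"],w2d(s["position"]),s["ft_force"],s["torque"],s["grip_width"])
im=camera("side");cv2.imwrite("pics/side12.png",im);crop(im,"pics/side12c.png",140,150,130,150,4)
im=camera("top");cv2.imwrite("pics/top12.png",im);crop(im,"pics/top12c.png",270,170,130,150,4)
E
```

```text
clock: 9.57
position: [0.4634, -0.158, 0.2422]
eef_rot: [-1.57, 0.006, -0.188]
ft_force: [0.1, -0.3, 0.2]
grip_width: 0.0855
clock: 10.23
position: [0.4701, -0.1601, 0.1472]
eef_rot: [-1.571, 0.001, -0.188]
ft_force: [0.8, 0.2, 0.5]
grip_width: -0.0002
10.2333 [ 0.47007635 -0.16008114  0.14718934] [-0.11386098 -0.00042407  0.14718934] [0.76762417 0.24757913 0.47079569] [ 0.03630194  0.01495795 -0.00079527] -0.0002190745364287887
```

View pics/side12c.png

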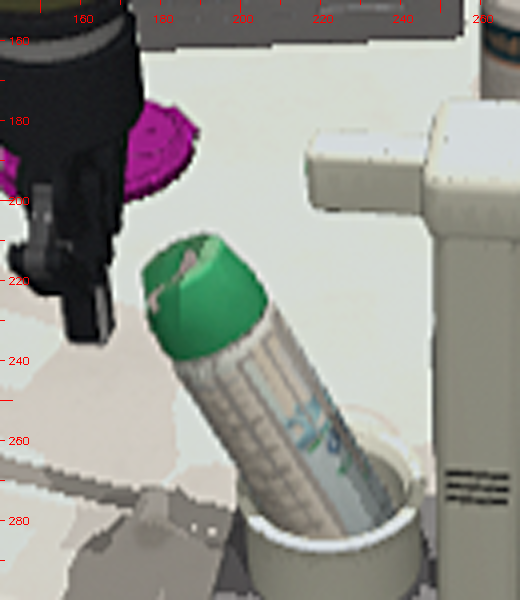

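View pics/top12c.png

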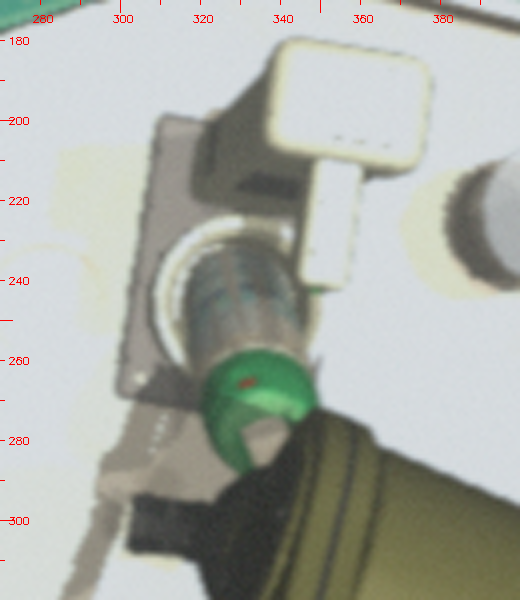

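```bash
python3 -m crank '[[[0,-18,0],0],[[8,0,0],0],[[7,0,0],0],[[6,0,0],0],[[6,0,0],0],[[6,0,0],0],[[0,0,0],0]]' -1 40
python3 - <<'E'
from h import *
s=readout.state();print(s["clock"],s["position"],w2d(s["position"]),s["ft_force"],s["torque"],s["grip_width"])
im=camera("side");cv2.imwrite("pics/side13.png",im);crop(im,"pics/side13c.png",140,150,130,150,4)
E
```

```text
clock: 10.92
position: [0.5035, -0.1665, 0.1654]
eef_rot: [-1.571, -0.001, -0.188]
ft_force: [-0.3, 0.6, 0.6]
grip_width: 0.0
10.9167 [ 0.50351562 -0.16651615  0.16535853] [-0.07980821 -0.00047921  0.16535853] [-0.34644907  0.60580229  0.58795853] [-0.01206586 -0.00935401  0.07123625] 1.1251748992827532e-05
```

View pics/side13c.png

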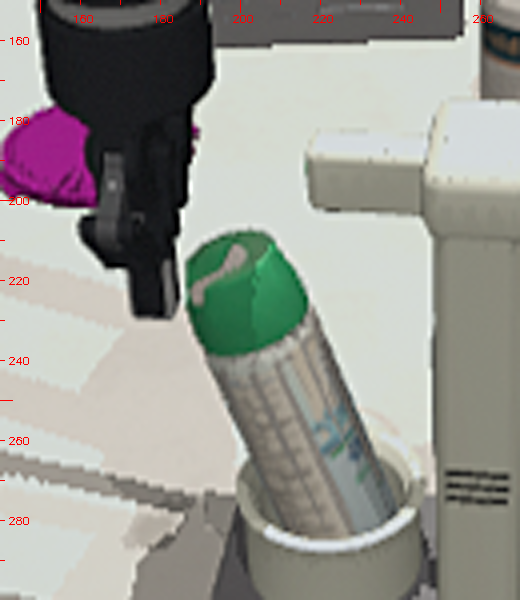

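```bash
python3 -m crank '[[[5,0,0],0],[[5,0,0],0],[[5,0,0],0],[[4,0,0],0],[[0,0,0],0]]'
python3 - <<'E'
from h import *
s=readout.state();print(s["clock"],s["position"],w2d(s["position"]),s["ft_force"],s["torque"],s["grip_width"])
im=camera("side");cv2.imwrite("pics/side14.png",im);crop(im,"pics/side14c.png",140,150,130,150,4)
E
```

```text
clock: 11.38
position: [0.5219, -0.17, 0.1658]
eef_rot: [-1.571, -0.001, -0.188]
ft_force: [0.5, -1.0, 0.3]
grip_width: -0.0002
11.3833 [ 0.52185425 -0.17004363  0.16576112] [-0.06113342 -0.00050789  0.16576112] [ 0.46198722 -1.02176939  0.25291405] [ 0.01760672 -0.03192017  0.01131551] -0.00017690423050822712
```

View pics/side14c.png

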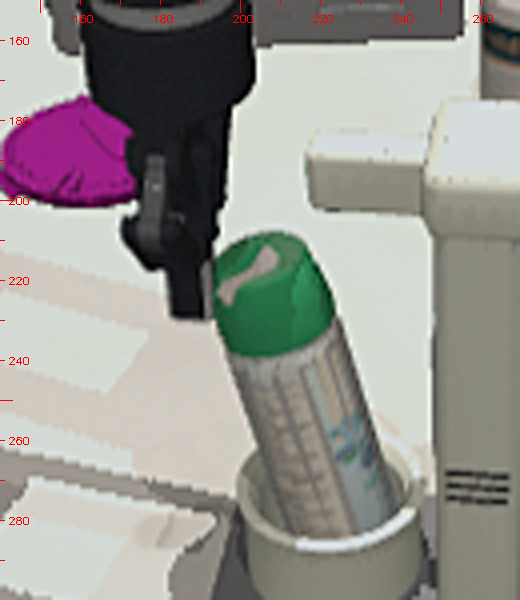

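```bash
python3 -m crank '[[[4,0,0],0],[[4,0,0],0],[[3,0,0],0],[[0,0,0],0],[[0,0,0],0]]'
python3 - <<'E'
from h import *
s=readout.state();print(s["clock"],s["position"],w2d(s["position"]),s["ft_force"],s["torque"],s["grip_width"])
im=camera("side");cv2.imwrite("pics/side15.png",im);crop(im,"pics/side15c.png",140,150,130,150,4)
E
```

```text
clock: 11.85
position: [0.5316, -0.1718, 0.1657]
eef_rot: [-1.571, -0.0, -0.188]
ft_force: [-0.3, 0.5, 0.2]
grip_width: -0.0
11.85 [ 0.53164038 -0.17178308  0.16568942] [-0.05119469 -0.00038278  0.16568942] [-0.33861532  0.45430244  0.2286918 ] [-0.00348206 -0.00272915 -0.00057278] -4.656923096676782e-05
```

View pics/side15c.png

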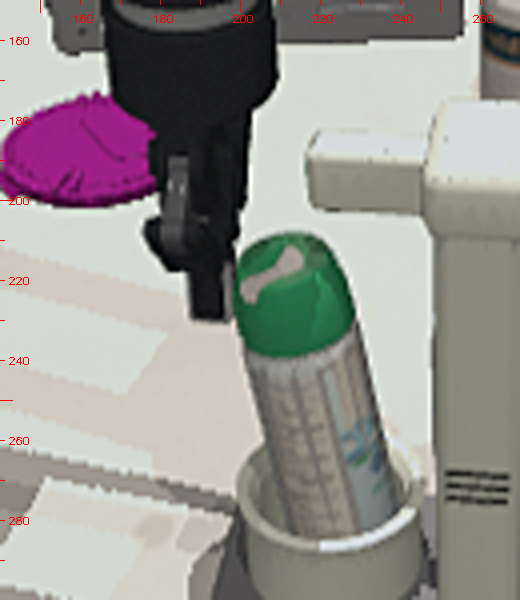

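```bash
python3 -m crank '[[[4,0,0],0],[[3,0,0],0],[[2,0,0],0],[[0,0,0],0],[[0,0,0],0]]'
python3 - <<'E'
from h import *
s=readout.state();print(s["clock"],s["position"],w2d(s["position"]),s["ft_force"],s["torque"],s["grip_width"])
im=camera("side");cv2.imwrite("pics/side16.png",im);crop(im,"pics/side16c.png",140,150,130,150,4)
im=camera("top");cv2.imwrite("pics/top16.png",im);crop(im,"pics/top16c.png",270,170,130,150,4)
E
```

```text
clock: 12.32
position: [0.5404, -0.1734, 0.1657]
eef_rot: [-1.571, 0.0, -0.188]
ft_force: [0.4, 0.2, 0.5]
grip_width: -0.0002
12.3167 [ 0.54042267 -0.17344505  0.16568607] [-0.04225654 -0.00036968  0.16568607] [0.43620036 0.20985031 0.4639419 ] [-0.00846406  0.00157822 -0.00185093] -0.00022703279067443362
```

View pics/side16c.png

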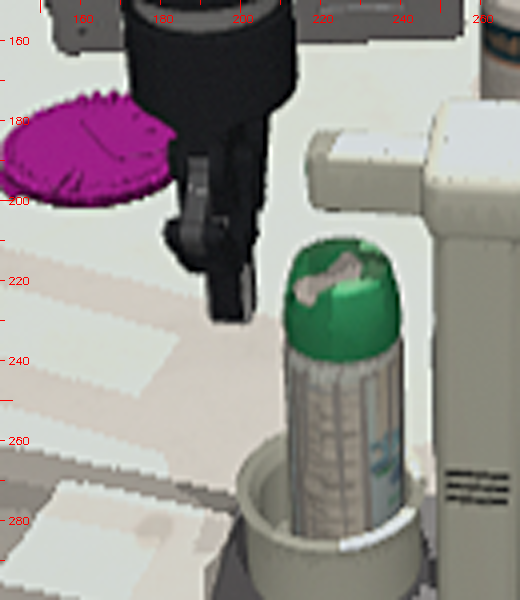

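View pics/top16c.png

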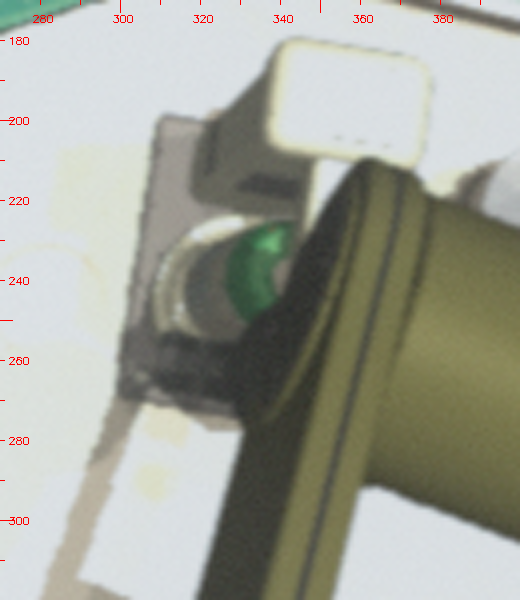

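```bash
python3 -m crank '[[[-15,0,0],0],[[-30,0,0],0],[[-35,-10,0],0],[[-20,-20,20],0],[[0,-30,30],0],[[0,-20,35],0],[[0,0,35],0],[[0,0,30],0]]'
python3 - <<'E'
from h import *
s=readout.state();print(s["clock"],s["position"],s["ft_force"])
a=readout.state()
for n in("side","top"):
    im=camera(n);cv2.imwrite(f"pics/{n}17.png",im)
    im=cv2.resize(im,None,fx=4,fy=4,interpolation=cv2.INTER_CUBIC)
    C=d2w(.005,0,0)[:2]
    for z in(.015+.15,.015): cv2.polylines(im,[np.int32((circ(n,C,.028,z)+.5)*4)],True,(0,0,255),1)
    x0,y0=(150,140) if n=="side" else (270,170)
    cv2.imwrite(f"pics/{n}17c.png",im[y0*4:y0*4+600,x0*4:x0*4+560])
E
```

```text
clock: 13.08
position: [0.471, -0.0063, 0.2474]
eef_rot: [-1.57, -0.005, -0.189]
ft_force: [0.7, 0.2, 0.2]
grip_width: 0.0003
13.0833 [ 0.47096066 -0.00630865  0.24737307] [0.66183061 0.20130132 0.2182319 ]
```

View pics/side17c.png

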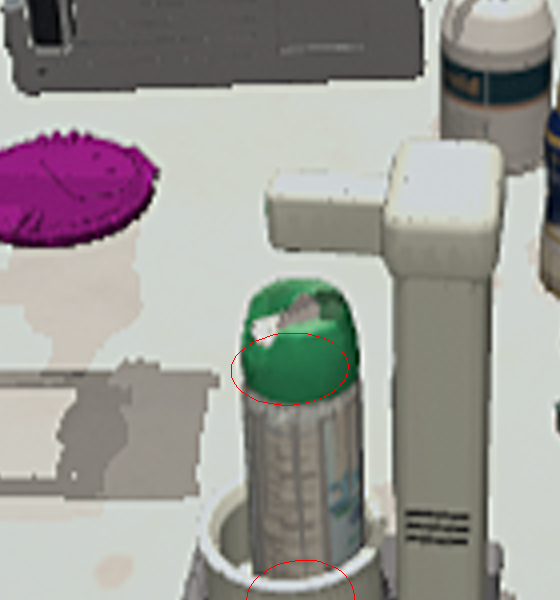

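View pics/top17c.png

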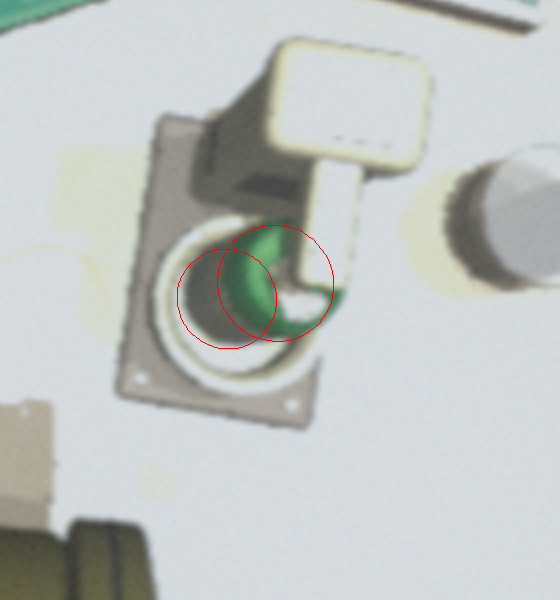

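Run:
```python
from h import *
a=cv2.imread("pics/top0.png");b=camera("top")
print("others diff",cv2.absdiff(a,b)[125:180,145:215].max(), cv2.absdiff(cv2.imread("pics/top17.png"),b)[200:280,300:370].mean())
from cell import env
print(env.hand_in())
```

```text
others diff 17 1.5123809523809524
the job is handed in; nothing more can be done
None
```

The green-capped can is standing released in the well under the head, and I handed the job in at about 13 s of the allowed 42 s. No verdict was reported.

**What I did:**
1. I gripped the can lightly near its top and tipped it about 24° on the worktop by moving the tool sideways.
2. I tightened the grip and carried the can to the front of the dispenser. I lowered its foot into the well leaning forward, so it passed in front of the head's arm rather than beside it.
3. I released it, then pushed its top back with the closed fingers until it stood upright by itself, and moved the arm clear.

**What my last checks showed:**
- **Tilted entry:** before release the can's foot was about 41 mm above the worktop and about 7 mm off the axis, at roughly 24° of lean. That is my model fit from the pictures and the tool pose.
- **Final stance:** in both cameras the can looks upright, and the line where its cap meets the body is within a pixel or so of where a seated can should show it. It stands about 8 mm off the well's axis toward the column; the limit is 14 mm.
- **At rest:** the area around the well barely differed between the last two pictures, so the can appears still.
- **Other items:** the yellow-capped can and blue-capped bottle look unmoved compared with the first picture. The readings I took showed no unexpected contact force.

**Disagreement:** the two cameras differed by about 2 to 4 mm on the dispenser's and can's positions, slightly more than the stated calibration. I averaged them; the well's clearance covered the difference.

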